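Lay out a wood-slice tree by size

ROBOT

A 6-joint arm with a two-finger parallel gripper is mounted at the origin on the work surface. World frame = base frame: x ahead of the robot, y to its left, z up, the work surface at z = 0. Lengths are in mm, angles in rad, forces in N, time in s.
With the tool pointing down it reaches from about 300 to 775 mm from the base axis. Payload 14.6 kg.
Tool frame: the origin (TCP) lies between the finger pads; the fingertips stand manip.tip_reach ahead of it and the grasp point (between the pads) lies 5 mm behind it (manip.tip_reach is the distance from the TCP to the fingertips, in mm); z points along the fingers, y is the line along which they close (so a half turn about z gives the same grasp; the last joint's range is limited). The gripper opens to 94 mm and grips with 3 to 60 N. Pads are 16 mm wide; open, the fingers measure 119 mm over their backs; the gripper's body (75 mm by 177 mm) begins 78 mm behind the grasp point.
Start: joints at [-1.23, 0.3, 1.521, -0, 1.321, -0.067], TCP at [218.117, -504.89, 219.446] pointing down, gripper open.
Joint ranges: [-3.03, 3.03], [-0.79, 2.21], [0.23, 2.52], [-1.04, 4.18], [0, 3.07], [-2.55, 2.55]. Speed limits (rad/s): [2.22, 2.22, 2.57, 3.14, 3.14, 3.14].

INTERFACE

Orientations are given as [roll, pitch, yaw] about the fixed x, y, z axes, in that order (R = Rz(yaw) Ry(pitch) Rx(roll)).
In Python, from cell import manip gives the robot as it stands. The module is installed in compiled form; this text tells all that it offers.
- The arm moves only by the shell command python3 -m creep 'ROWS' [FORCE]. ROWS is JSON, a list of rows, each a list of 3 entries, a list of its own where there are three numbers: the opening, from -1 (shut) to 1 (fully open), then the shift along the tool's x, y, z in cm, then the turn about the tool's z in units of 5 degrees (1.0 is 5 degrees). In form: [[grip, [tx, ty, tz], roll], ...]. A call has 1 to 12 rows; each row is the pose to reach, as a shift and turn from the pose commanded when the call began, along the tool's axes at that moment; what a row does not reach only later rows make up. A row lasts 1/10 s, in which the tool goes at most 50 mm and 8.59 degrees, less where a joint would pass 70% of its speed; a pose out of reach is approached as far as the arm can. A call with a gripper value outside its range is refused whole. The fingers move at their own pace and stop on an object; FORCE is the grip in N (left out, the last holds). Time passes only in rows, so rows that repeat a pose let the fingers close. It gives the time, the measured TCP pose, the force, the opening and the grip force at its end, in the units of the state.
- manip.read_state(): the state, without advancing time (a new reading comes with each control period).
- manip.camera(name): name is "scene" or "top" or "wrist"; returns the picture (480x640x3 uint8, red, green, blue); there is no depth.
- manip.camera_params(name): a dict with "fovy" (degrees; the focal length in pixels is half the picture's height over the tangent of half this angle, whatever the lens; pixels are square), "cx", "cy" (the principal point, pixels), "k1" (the pictures are not rectified: a ray, as slopes to the right and down, at radius r is drawn at 1 + k1 r^2 times it, then the intrinsics apply), "origin" and "attitude" of the camera in the world. Camera axes: x right, y down, z forward; pixel columns grow to the right and rows downward; lengths in mm; the calibration is good to about 2 mm. A picture is of the moment at which its call begins: read the wrist's pose just before it. camera_params takes no time and is no camera call; for the wrist camera it gives the pose at the moment of the call.
- manip.sign_off(): hands the job in; it is judged then, once.
The state is a dict: "clock": time; "joints": joint angles; "qd": joint speeds; "effort": joint torques, N m; "eef_pos": TCP position; "eef_rot": TCP orientation; "wrist_force": force on the tool from outside, world axes, zero at the start; "moment": the same for the moment, N m; "finger_gap": finger opening in mm; "finger_force": force on a finger pad.
Only numpy, scipy, OpenCV 4.12 (cv2) and the standard library are available. Lean on these libraries where they do the work, as an engineer would, in place of code of your own. Each camera call takes 0.05 s, during which the arm holds its last target. There are 200 camera calls.

TASK

Lay the four loose bark-edged wood slices flat on the white board, each centred on its own green felt dot, in order of size: the smallest on the dot next to the golden star, growing step by step to the largest on the dot next to the brown trunk block. Leave the red paint jar where it stands among them.

Things in the scene. Friction and masses are not known exactly. Their poses are not given: they have to be found in the camera images.
- slice_30: Loose round slice of a branch, 30 mm in diameter and 20 mm thick, dark bark rim and pale top with growth rings; the smallest of the four (30, 41, 52, 63 mm). Lies flat on the table. Origin: centre of its underside, z up; its yaw means nothing.
- slice_41: Loose round slice of a branch, 41 mm in diameter and 20 mm thick, dark bark rim and pale top with growth rings; the second smallest of the four (30, 41, 52, 63 mm). Lies flat on the table. Origin: centre of its underside, z up; its yaw means nothing.
- slice_52: Loose round slice of a branch, 52 mm in diameter and 20 mm thick, dark bark rim and pale top with growth rings; the second largest of the four (30, 41, 52, 63 mm). Lies flat on the table. Origin: centre of its underside, z up; its yaw means nothing.
- slice_63: Loose round slice of a branch, 63 mm in diameter and 20 mm thick, dark bark rim and pale top with growth rings; the largest of the four (30, 41, 52, 63 mm). Lies flat on the table. Origin: centre of its underside, z up; its yaw means nothing.
- dot_a: One of four alike green felt dots, 40 mm across and paper-thin, in a straight row 74 mm apart on a fixed white-painted plywood board (95 mm wide, 450 mm long, 8 mm thick, lying on the table). Origin: centre of the dot on the board's top, 8 mm above the table; z up, its yaw means nothing. The letters say nothing about where in the row it is.
- dot_b: One of four alike green felt dots, 40 mm across and paper-thin, in a straight row 74 mm apart on a fixed white-painted plywood board (95 mm wide, 450 mm long, 8 mm thick, lying on the table). Origin: centre of the dot on the board's top, 8 mm above the table; z up, its yaw means nothing. The letters say nothing about where in the row it is.
- dot_c: One of four alike green felt dots, 40 mm across and paper-thin, in a straight row 74 mm apart on a fixed white-painted plywood board (95 mm wide, 450 mm long, 8 mm thick, lying on the table). Origin: centre of the dot on the board's top, 8 mm above the table; z up, its yaw means nothing. The letters say nothing about where in the row it is.
- dot_d: One of four alike green felt dots, 40 mm across and paper-thin, in a straight row 74 mm apart on a fixed white-painted plywood board (95 mm wide, 450 mm long, 8 mm thick, lying on the table). Origin: centre of the dot on the board's top, 8 mm above the table; z up, its yaw means nothing. The letters say nothing about where in the row it is.
- star: Golden five-pointed star, about 50 mm across and 14 mm thick, fixed on the board in line with the dots, 74 mm from the centre of the dot at one end of the row. At the other end of the row, likewise 74 mm beyond the last dot, is a fixed dark brown square trunk block (38 mm square, 14 mm thick; not listed). Origin: centre of its underside on the board's top, 8 mm above the table.
- paint_jar: Loose closed red paint jar with a white cap, 40 mm in diameter, 42 mm tall, standing on the table among the slices; to be left alone. Origin: centre of its underside.
Not all that is in view belongs to the job. What is shaped like the slice_41 but purple or turquoise is not meant. What is shaped like the slice_63 but blue is not meant.

How it is judged (in metres and radians):
At the end, for the whole second after the job is handed in: Every slice lies flat (within 0.15 rad) on the board, its centre within 12 mm of a felt dot's centre; counted from the star the order is 30, 41, 52, 63 mm (centres 74, 148, 222, 296 mm from the star, within 20 mm); all are released and at rest ((horizontal distance between slice_30 and dot_a below 0.012 m or horizontal distance between slice_30 and dot_b below 0.012 m or horizontal distance between slice_30 and dot_c below 0.012 m or horizontal distance between slice_30 and dot_d below 0.012 m) and horizontal distance between slice_30 and star between 0.054 and 0.094 m and angle between the z axis of each of slice_30, slice_41, slice_52, slice_63 and the z axis of star, either way round below 0.15 rad and height (world z) of each of slice_30, slice_41, slice_52, slice_63 below 0.035 m and linear speed of each of slice_30, slice_41, slice_52, slice_63 below 0.02 m/s and angular speed of each of slice_30, slice_41, slice_52, slice_63 below 0.2 rad/s and (horizontal distance between slice_41 and dot_a below 0.012 m or horizontal distance between slice_41 and dot_b below 0.012 m or horizontal distance between slice_41 and dot_c below 0.012 m or horizontal distance between slice_41 and dot_d below 0.012 m) and horizontal distance between slice_41 and star between 0.128 and 0.168 m and (horizontal distance between slice_52 and dot_a below 0.012 m or horizontal distance between slice_52 and dot_b below 0.012 m or horizontal distance between slice_52 and dot_c below 0.012 m or horizontal distance between slice_52 and dot_d below 0.012 m) and horizontal distance between slice_52 and star between 0.202 and 0.242 m and (horizontal distance between slice_63 and dot_a below 0.012 m or horizontal distance between slice_63 and dot_b below 0.012 m or horizontal distance between slice_63 and dot_c below 0.012 m or horizontal distance between slice_63 and dot_d below 0.012 m) and horizontal distance between slice_63 and star between 0.276 and 0.316 m); the robot touches nothing.
It fails at once if the red paint jar is pushed away (more than 25 mm) or tipped over (distance of paint_jar from where it was at the start of the episode above 0.025 m or angle between paint_jar's own z axis and vertical above 0.5 rad).
It also fails if it takes over 91 s, if anything falls off the work surface, if the arm or the gripper's body presses on something with over 40 N, if the wrist force passes 120 N, or if a joint passes its speed limit or range.

## Working session

There is one attempt and no reset: what is moved stays moved. The work goes in short steps, Python scripts to look and compute and a shell command to move; the robot and the scene stay as the last step left them, time stands still between calls to the robot, and variables do not carry over. Pictures are saved under pics/ and viewed, at most 14 in all, crops included, and the job is handed in when it is done.

```bash
mkdir -p pics; python3 - <<'E'
from cell import manip
import cv2
s=manip.read_state();print(s['clock'],s['eef_pos'],s['eef_rot'],s['finger_gap'],manip.tip_reach)
for n in("top","scene"):
    cv2.imwrite(f"pics/{n}0.png",manip.camera(n)[:,:,::-1]);print(manip.camera_params(n))
print(manip.camera_params("wrist"))
E
```

```text
0.0 [ 218.0241831  -504.67731831  218.87673732] [-3.14045824e+00 -7.42348976e-05  4.07774884e-01] 94.16667822217187 14.0
{'fovy': 46.30701252810032, 'cx': 317.48646309129947, 'cy': 231.16151060032018, 'k1': -0.08244204914016866, 'origin': array([ 325.95265078,    8.19950077, 1180.58526186]), 'attitude': array([-2.96201262, -0.02475096, -1.54916527])}
{'fovy': 45.584780253332745, 'cx': 319.98521579028824, 'cy': 236.73950886353649, 'k1': -0.006262893976205962, 'origin': array([1031.06586706, -229.69365029,  790.05727723]), 'attitude': array([-2.5135003 ,  0.01425569,  1.13616322])}
{'fovy': 60.31009006909984, 'cx': 321.7604132666332, 'cy': 238.42849247549955, 'k1': -0.09514418149479618, 'origin': array([ 288.17817501, -474.80034089,  384.73722886]), 'attitude': array([ 2.87670152e+00,  1.93593331e-03, -1.16362378e+00])}
```

View pics/top0.png

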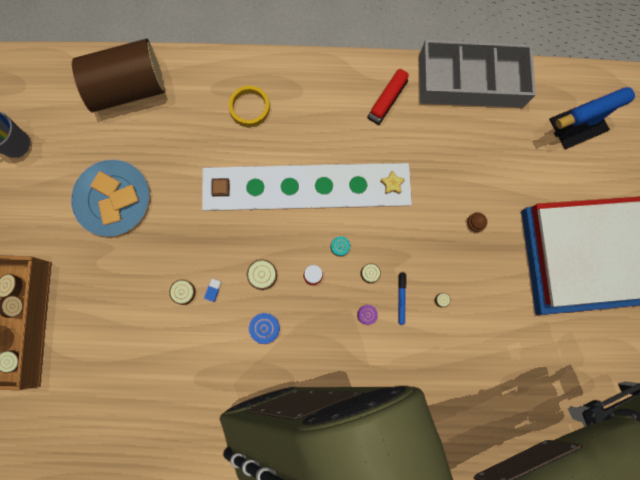

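View pics/scene0.png

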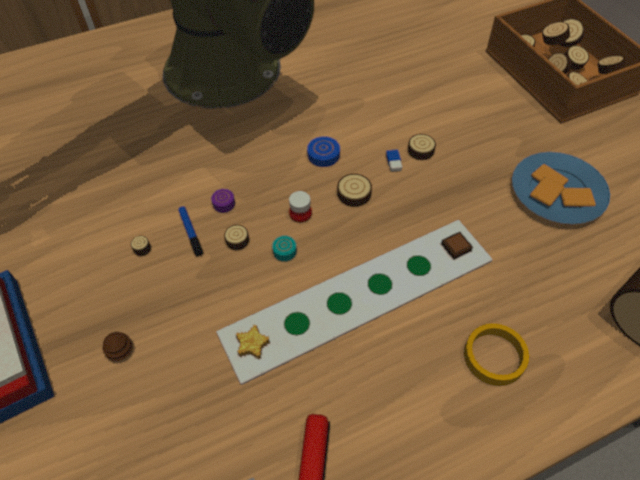

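The top view shows, by pixel:
- **Pale slices:** (443,300) is the smallest, (371,273), (181,292) and (262,274) the largest.
- **Look-alikes:** turquoise (340,246), purple (367,315), blue (264,328), and the tray slices at (8,285), (12,305) and (8,362).
- **Jar:** (313,274).
- **Board:** star (393,182), dots (358,185), (324,186), (290,186) and (255,187), trunk block (220,187).

I choose the four pale loose ones outside the tray.

```bash
cat > h.py <<'E'
import numpy as np, cv2
from scipy.spatial.transform import Rotation as R
from cell import manip
def KD(p):
    f=240/np.tan(np.radians(p['fovy'])/2)
    return np.array([[f,0,p['cx']],[0,f,p['cy']],[0,0,1.]]),np.array([p['k1'],0,0,0.])
def ray2plane(p,uv,z):
    K,D=KD(p); n=cv2.undistortPoints(np.float64(uv).reshape(-1,1,2),K,D).reshape(-1,2)
    d=R.from_euler('xyz',p['attitude']).apply(np.c_[n,np.ones(len(n))]); o=np.array(p['origin'])
    return o+d*((z-o[2])/d[:,2])[:,None]
def project(p,X):
    K,D=KD(p); r=R.from_euler('xyz',p['attitude']).inv(); 
    return cv2.projectPoints((np.float64(X).reshape(-1,3)-p['origin'])@r.as_matrix().T,np.zeros(3),np.zeros(3),K,D)[0].reshape(-1,2)
def blobs(img,lo,hi,amin=40,amax=1e5):
    m=cv2.inRange(cv2.cvtColor(img,cv2.COLOR_RGB2HSV),lo,hi)
    m=cv2.morphologyEx(m,cv2.MORPH_CLOSE,np.ones((3,3)))
    cs=[c for c in cv2.findContours(m,cv2.RETR_EXTERNAL,cv2.CHAIN_APPROX_NONE)[0] if amin<cv2.contourArea(c)<amax]
    return cs
def worldcircle(p,c,z):
    w=ray2plane(p,c.reshape(-1,2).astype(float),z)[:,:2]
    (x,y),(a,b),_=cv2.fitEllipse(w.astype(np.float32)); return x,y,a,b
E
python3 - <<'E'
from h import *
im=cv2.imread('pics/top0.png')[:,:,::-1]; h=cv2.cvtColor(im,cv2.COLOR_RGB2HSV)
for n,(u,v) in dict(s30=(443,300),s41=(371,273),s52=(181,292),s63=(262,274),wood=(420,250),wood2=(220,250),board=(240,205),dot=(324,186),star=(393,182)).items(): print(n,h[v-2:v+3:2,u-2:u+3:2].reshape(-1,3).tolist())
for cam in("top","scene"):
    p=manip.camera_params(cam); im=np.ascontiguousarray(cv2.imread(f'pics/{cam}0.png')[:,:,::-1])
    for nm,lo,hi,z in(("dot",(60,100,40),(85,255,200),8),("pale",(18,40,150),(32,130,255),20),("star",(18,120,120),(32,255,255),22),("cap",(0,0,170),(179,30,255),42)):
        for c in blobs(im,lo,hi,40,4000):
            u=c.reshape(-1,2).mean(0); print(cam,nm,u.round(),np.round(worldcircle(p,c,z),1))
E
```

```text
s30 [[28, 60, 196], [26, 71, 194], [27, 62, 194], [28, 61, 197], [26, 67, 190], [26, 69, 192], [25, 70, 194], [28, 61, 196], [28, 60, 196]]
s41 [[25, 69, 193], [27, 64, 195], [28, 61, 196], [24, 78, 190], [31, 54, 199], [24, 75, 190], [31, 54, 199], [27, 64, 195], [31, 54, 199]]
s52 [[23, 83, 190], [27, 62, 194], [23, 80, 187], [24, 76, 191], [30, 55, 195], [24, 72, 192], [26, 68, 188], [22, 85, 175], [26, 66, 193]]
s63 [[29, 60, 196], [31, 55, 198], [24, 77, 189], [33, 53, 202], [33, 54, 203], [24, 80, 192], [25, 70, 193], [26, 67, 194], [24, 73, 191]]
wood [[17, 113, 172], [17, 113, 171], [17, 115, 171], [17, 111, 175], [17, 114, 175], [17, 111, 174], [17, 110, 178], [17, 112, 178], [17, 110, 178]]
wood2 [[17, 111, 179], [17, 111, 179], [17, 111, 180], [17, 112, 178], [17, 111, 177], [18, 111, 177], [17, 110, 176], [17, 112, 176], [17, 110, 176]]
board [[105, 10, 206], [107, 11, 207], [106, 13, 209], [103, 11, 206], [108, 12, 208], [108, 12, 208], [103, 9, 204], [105, 10, 205], [103, 11, 206]]
dot [[70, 180, 126], [70, 179, 127], [70, 178, 126], [70, 177, 127], [71, 181, 127], [71,
[... 2822 characters left out ...]
pale [  4. 326.] [ 467.2 -505.3   13.6   33.6]
scene pale [139. 242.] [ 398.7 -281.6   21.7   22.9]
scene pale [236. 234.] [ 452.3 -129.2   31.4   32.2]
scene pale [354. 186.] [444.2  97.5  50.1  51. ]
scene pale [422. 143.] [403.1 261.6  38.8  41.9]
scene pale [577.  78.] [379.5 646.8  25.1  32.1]
scene pale [578.  54.] [317.7 701.5  36.3  51.2]
scene pale [565.  29.] [234.8 733.5  60.4  87.4]
scene star [251. 341.] [ 648.2 -175.4   41.4   41.7]
scene star [498. 351.] [815.1 141.9  88.4  88.8]
scene star [559.  62.] [322.8 647.5  14.9  38.4]
scene cap [261. 361.] [ 691.5 -176.8   28.    80.3]
scene cap [231. 337.] [ 642.8 -199.3   32.7   44.4]
scene cap [298. 201.] [447.3 -12.5  17.7  25.6]
```

Measured sizes match the four slices. I'll move above the smallest and check it from close by.

```bash
python3 -m creep '[[0.3,[5,-2.6,0.5],-1.7],[0.3,[10,-5.2,1],-3.4],[0.3,[15,-7.8,1.5],-5.1],[0.3,[20,-10.4,2],-6.8],[0.3,[25.5,-13.3,4],-8.5],[0.3,[25.5,-13.3,6],-10.2],[0.3,[25.5,-13.3,7],-11.9],[0.3,[25.5,-13.3,7],-13.3],[0.3,[25.5,-13.3,7],-13.3],[0.3,[25.5,-13.3,7],-13.3]]' 25
cat >> h.py <<'E'
def wrist(name=None):
    """wrist picture, with outlines of pale tops (z=20): position, size"""
    s=manip.read_state(); p=manip.camera_params("wrist"); im=manip.camera("wrist")
    print("t",s['clock'],"tcp",np.round(s['eef_pos'],1),np.round(s['eef_rot'],3))
    if name: cv2.imwrite(f"pics/{name}.png",im[:,:,::-1])
    return p,im
E
python3 - <<'E'
from h import *
p,im=wrist("w30")
print(project(p,[[399,-282,20],[453,-129.5,20]]))
for c in blobs(im,(20,30,150),(36,105,255),300,40000): print(c.reshape(-1,2).mean(0).round(),np.round(worldcircle(p,c,20),1))
E
```

```text
clock: 1.1
eef_pos: [399.4, -281.8, 149.5]
eef_rot: [3.142, 0.0, 1.565]
wrist_force: [-0.5, -0.9, -0.5]
finger_gap: 61.0
finger_force: 0.0
t 1.1 tcp [ 399.4 -281.8  149.5] [3.142 0.    1.565]
[[321.08844561 233.62517707]
 [400.67957984  11.05026658]]
[400.  14.] [ 452.8 -132.6   25.1   38. ]
```

View pics/w30.png

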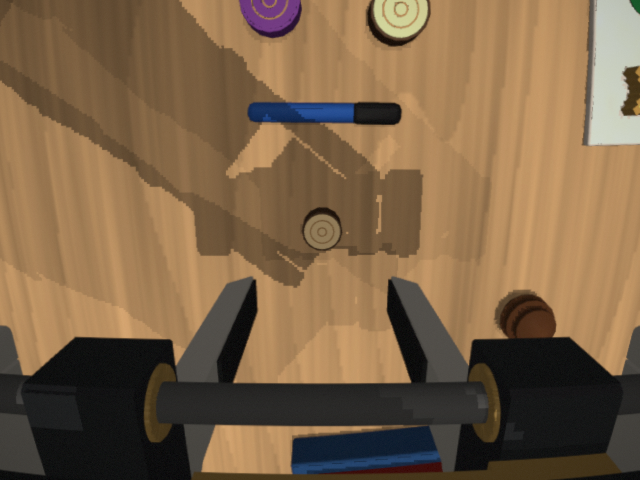

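The wrist view shows the small slice at (322,230), predicted at (321,234). It is pale with rings and alone. The pen lies at (325,112), the purple disc at (270,8) and the 41 mm slice at (400,14). I'll grasp it now.

```bash
python3 -m creep '[[0.3,[0.1,0,5],0],[0.3,[0.15,0,10],0],[0.3,[0.15,0,12.5],0],[0.3,[0.15,0,13.2],0],[0.3,[0.15,0,13.2],0],[-1,[0.15,0,13.2],0],[-1,[0.15,0,13.2],0],[-1,[0.15,0,13.2],0],[-1,[0.15,0,13.2],0],[-1,[0.15,0,13.2],0],[-1,[0.15,0,13.2],0],[-1,[0.15,0,13.2],0]]' 25
```

```text
clock: 2.35
eef_pos: [399.7, -280.3, 18.0]
eef_rot: [3.141, 0.0, 1.568]
wrist_force: [-0.7, -0.8, 6.6]
finger_gap: 29.3
finger_force: 25.0
```

```bash
python3 -m creep '[[-1,[0,0,-4],0],[-1,[0,0,-8],0],[-1,[2.6,3.5,-8],0],[-1,[5.2,7,-8],0],[-1,[7.8,10.5,-8],0],[-1,[10.4,14,-8],0],[-1,[13,17.5,-8],0],[-1,[15.6,21,-8],0],[-1,[17.9,24.4,-8],0],[-1,[17.9,24.4,-8],0],[-1,[17.9,24.4,-5],0],[-1,[17.9,24.4,-5],0]]'
python3 - <<'E'
from h import *
p,im=wrist("w30b")
c=[c for c in blobs(im,(60,100,40),(85,255,200),300,40000)]
for c in c: print(c.reshape(-1,2).mean(0).round(),np.round(worldcircle(p,c,8),1))
E
```

```text
clock: 3.55
eef_pos: [641.7, -101.6, 63.8]
eef_rot: [-3.135, -0.001, 1.568]
wrist_force: [-0.4, -0.3, -1.5]
finger_gap: 29.1
finger_force: 25.0
t 3.55 tcp [ 641.7 -101.6   63.8] [-3.135e+00 -1.000e-03  1.568e+00]
[328. 258.] [644.5 -97.4  31.6  38.8]
[319. 130.] [640.1 -26.9  38.9  39. ]
[310.   7.] [636.2  33.1   9.6  35.4]
```

View pics/w30b.png

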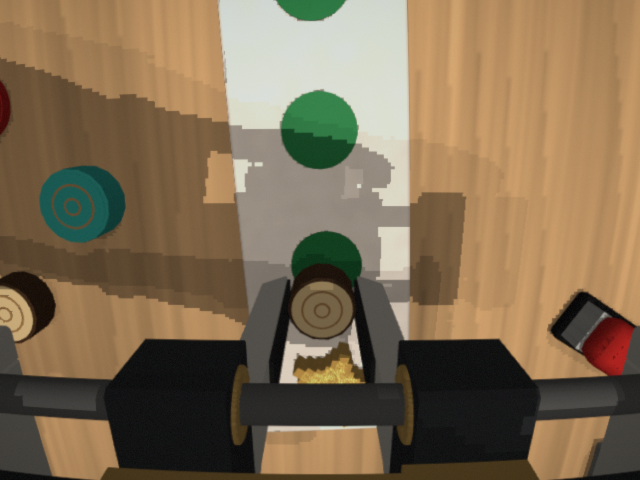

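The slice is held level at (322,308), and its dot shows behind it at (328,258). The next dot is at (319,130). I'll lower it.

```bash
python3 -m creep '[[-1,[0,0.2,2],0],[-1,[0,0.2,3],0],[-1,[0,0.2,3],0],[-1,[0,0.2,3],0]]'
```

```text
clock: 4.0
eef_pos: [646.0, -102.0, 38.4]
eef_rot: [3.141, 0.0, 1.568]
wrist_force: [0.1, 0.3, 0.1]
finger_gap: 29.4
finger_force: 25.0
```

```bash
python3 -m creep '[[-1,[0,-0.2,0.8],0],[-1,[0,-0.2,1.2],0],[-1,[0,-0.2,1.2],0],[-1,[0,-0.2,1.2],0],[-0.1,[0,-0.2,1.2],0],[-0.1,[0,-0.2,1.2],0],[-0.1,[0,-0.2,1.2],0],[-0.1,[0,-0.2,1.2],0],[-0.1,[0,-0.2,-3],0],[-0.1,[0,-0.2,-7],0],[-0.1,[0,-0.2,-7],0]]'
python3 - <<'E'
from h import *
p,im=wrist()
for c in blobs(im,(15,30,90),(36,110,255),300,10000): print(c.reshape(-1,2).mean(0).round(),np.round(worldcircle(p,c,28),1))
E
```

```text
clock: 5.1
eef_pos: [646.2, -102.2, 113.6]
eef_rot: [3.133, 0.002, 1.568]
wrist_force: [0.3, 0.5, 0.6]
finger_gap: 42.2
finger_force: 0.0
t 5.1 tcp [ 646.2 -102.2  113.6] [3.133e+00 2.000e-03 1.568e+00]
[ 44. 283.] [ 458.  -125.3   34.5   34.5]
```

```bash
python3 -m creep '[[0.35,[-0.6,-4.8,0],0],[0.35,[-1.2,-9.6,0],0],[0.35,[-1.8,-14.4,0],0],[0.35,[-2.7,-19.1,0],0],[0.35,[-2.7,-19.1,0],0],[0.35,[-2.7,-19.1,0],0]]'
python3 - <<'E'
from h import *
p,im=wrist("w41")
for c in blobs(im,(15,30,90),(36,105,255),500,10000): print(c.reshape(-1,2).mean(0).round(),np.round(worldcircle(p,c,20),1))
t=manip.camera("top");tp=manip.camera_params("top")
uv=project(tp,[644,-101.4,28])[0].astype(int);print(uv)
a=cv2.resize(t[uv[1]-50:uv[1]+50,uv[0]-100:uv[0]+40],None,fx=3,fy=3)
cv2.imwrite("pics/chk1.png",np.hstack([a[:300,:],cv2.resize(im,(400,300))])[:,:,::-1])
E
```

```text
clock: 5.75
eef_pos: [452.5, -128.4, 107.2]
eef_rot: [-3.141, -0.0, 1.567]
wrist_force: [0.5, -0.0, -0.4]
finger_gap: 63.5
finger_force: 0.0
t 5.75 tcp [ 452.5 -128.4  107.2] [-3.141 -0.     1.567]
[322. 249.] [ 452.5 -128.5   35.3   35.4]
[622. 212.] [ 650.9 -103.7   27.5   28.8]
[536. 168.] [588.2 -83.9   4.1 402.8]
[358 182]
```

View pics/chk1.png

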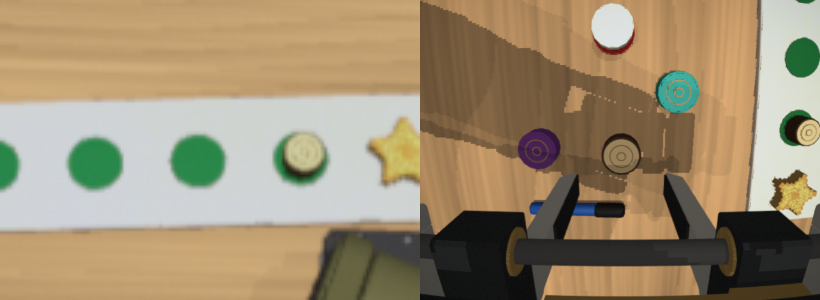

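The 30 mm slice stands on its dot by the star at (300,155). In the right half the 41 mm slice is between the fingers at about (622,155), clear of the purple and turquoise discs.

```bash
python3 -m creep '[[0.35,[0,0,4.5],0],[0.35,[0,0,8],0],[0.35,[0,0,8.9],0],[0.35,[0,0,8.9],0],[-1,[0,0,8.9],0],[-1,[0,0,8.9],0],[-1,[0,0,8.9],0],[-1,[0,0,8.9],0],[-1,[0,0,8.9],0],[-1,[0,0,8.9],0]]'
```

```text
clock: 6.85
eef_pos: [453.4, -128.5, 19.5]
eef_rot: [3.14, 0.001, 1.568]
wrist_force: [-0.9, 0.6, 8.6]
finger_gap: 40.5
finger_force: 25.0
```

```bash
python3 -m creep '[[-1,[0,0,-4],0],[-1,[0,0,-8],0],[-1,[2.2,4,-8],0],[-1,[4.4,8,-8],0],[-1,[6.6,12,-8],0],[-1,[8.8,16,-8],0],[-1,[10.1,18.7,-8],0],[-1,[10.1,18.7,-8],0],[-1,[10.1,18.7,-5],0],[-1,[10.1,18.7,-2],0],[-1,[10.1,18.7,-2],0],[-1,[10.1,18.7,-2],0]]'
```

```text
clock: 8.05
eef_pos: [639.9, -28.1, 39.3]
eef_rot: [-3.141, -0.0, 1.568]
wrist_force: [1.4, -0.3, 0.0]
finger_gap: 40.3
finger_force: 25.0
```

```bash
python3 -m creep '[[-1,[0.05,0,0.8],0],[-1,[0.05,0,1.2],0],[-1,[0.05,0,1.2],0],[-1,[0.05,0,1.2],0],[0.2,[0.05,0,1.2],0],[0.2,[0.05,0,1.2],0],[0.2,[0.05,0,1.2],0],[0.2,[0.05,0,1.2],0],[0.2,[0.05,0,-3],0],[0.2,[0.05,0,-7],0],[0.2,[0.05,0,-7],0]]'
```

```text
clock: 9.15
eef_pos: [642.4, -27.4, 114.4]
eef_rot: [3.133, 0.001, 1.568]
wrist_force: [0.2, 0.2, 1.8]
finger_gap: 56.3
finger_force: 0.0
```

```bash
python3 -m creep '[[0.6,[3.6,-2.9,0],0],[0.6,[7.2,-5.9,0],0],[0.6,[10.8,-8.9,0],0],[0.6,[14.4,-11.9,0],0],[0.6,[18,-14.8,0],0],[0.6,[21.6,-17.8,0],0],[0.6,[25.2,-20.7,0],0],[0.6,[29,-23.7,0],0],[0.6,[29,-23.7,0],0],[0.6,[29,-23.7,0],0]]'
python3 - <<'E'
from h import *
p,im=wrist("w52")
for c in blobs(im,(20,30,90),(36,105,255),800,20000): print(c.reshape(-1,2).mean(0).round(),np.round(worldcircle(p,c,20),1))
t=manip.camera("top");tp=manip.camera_params("top")
a=cv2.resize(t[132:232,230:430],None,fx=2,fy=3)
cv2.imwrite("pics/chk2.png",np.hstack([a[:300,:],cv2.resize(im,(400,300))])[:,:,::-1])
E
```

```text
clock: 10.15
eef_pos: [403.3, 263.8, 108.3]
eef_rot: [3.142, 0.0, 1.571]
wrist_force: [0.7, -0.1, 0.2]
finger_gap: 75.3
finger_force: 0.0
t 10.15 tcp [403.3 263.8 108.3] [3.142 0.    1.571]
[375. 452.] [444.2 101.6  47.4  57.7]
```

View pics/chk2.png

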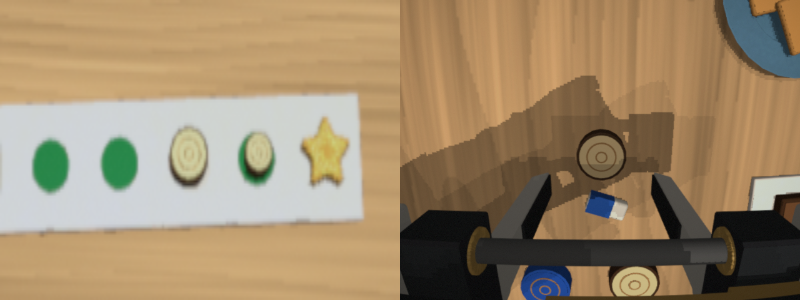

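The 41 mm slice covers its dot at (188,155). The 52 mm slice is centred between the fingers at (601,157), and the eraser at (607,205) is clear.

```bash
python3 -m creep '[[0.6,[-0.1,0,4.5],0],[0.6,[-0.1,0,8],0],[0.6,[-0.1,0,9],0],[0.6,[-0.1,0,9],0],[-1,[-0.1,0,9],0],[-1,[-0.1,0,9],0],[-1,[-0.1,0,9],0],[-1,[-0.1,0,9],0],[-1,[-0.1,0,9],0],[-1,[-0.1,0,9],0]]'
```

```text
clock: 11.25
eef_pos: [404.3, 262.6, 19.5]
eef_rot: [3.14, -0.001, 1.569]
wrist_force: [-1.1, -2.1, 7.9]
finger_gap: 51.6
finger_force: 25.0
```

```bash
python3 -m creep '[[-1,[0,0,-4],0],[-1,[0,0,-8],0],[-1,[-3.1,3.3,-8],0],[-1,[-6.2,6.6,-8],0],[-1,[-9.3,10,-8],0],[-1,[-12.4,13.3,-8],0],[-1,[-15.5,16.6,-8],0],[-1,[-18.6,20,-8],0],[-1,[-21.6,23.2,-8],0],[-1,[-21.6,23.2,-8],0],[-1,[-21.6,23.2,-5],0],[-1,[-21.6,23.2,-5],0]]'
python3 -m creep '[[-1,[0,0,2],0],[-1,[0,0,3],0],[-1,[0,0,3],0],[-1,[0,0,3],0]]'
```

```text
clock: 12.45
eef_pos: [633.2, 45.9, 65.3]
eef_rot: [-3.136, 0.0, 1.568]
wrist_force: [-0.1, 1.0, -1.1]
finger_gap: 51.2
finger_force: 25.0
clock: 12.85
eef_pos: [635.4, 46.1, 39.4]
eef_rot: [3.141, -0.0, 1.569]
wrist_force: [0.1, 0.1, -0.3]
finger_gap: 51.5
finger_force: 25.0
```

```bash
python3 -m creep '[[-1,[0.05,0.05,0.8],0],[-1,[0.05,0.05,1.2],0],[-1,[0.05,0.05,1.2],0],[-1,[0.05,0.05,1.2],0],[0.45,[0.05,0.05,1.2],0],[0.45,[0.05,0.05,1.2],0],[0.45,[0.05,0.05,1.2],0],[0.45,[0.05,0.05,1.2],0],[0.45,[0.05,0.05,-3],0],[0.45,[0.05,0.05,-7],0],[0.45,[0.05,0.05,-7],0]]'
```

```text
clock: 13.95
eef_pos: [638.1, 46.4, 114.4]
eef_rot: [3.133, -0.0, 1.569]
wrist_force: [-0.8, -0.4, -0.3]
finger_gap: 68.1
finger_force: 0.0
```

```bash
python3 -m creep '[[0.8,[1.3,-4.8,0],0],[0.8,[2.6,-9.6,0],0],[0.8,[3.9,-14.4,0],0],[0.8,[5.2,-19.1,0],0],[0.8,[5.2,-19.1,0],0],[0.8,[5.2,-19.1,0],0]]'
python3 - <<'E'
from h import *
p,im=wrist("w63")
for c in blobs(im,(20,30,90),(36,105,255),800,20000): print(c.reshape(-1,2).mean(0).round(),np.round(worldcircle(p,c,20),1))
t=manip.camera("top");tp=manip.camera_params("top")
a=cv2.resize(t[132:232,230:430],None,fx=2,fy=3)
cv2.imwrite("pics/chk3.png",np.hstack([a[:300,:],cv2.resize(im,(400,300))])[:,:,::-1])
E
```

```text
clock: 14.55
eef_pos: [444.9, 99.0, 108.8]
eef_rot: [3.14, -0.0, 1.569]
wrist_force: [0.3, -0.3, -0.4]
finger_gap: 84.5
finger_force: 0.0
t 14.55 tcp [444.9  99.  108.8] [ 3.14  -0.     1.569]
[598. 320.] [643.3  47.2  34.4  50.2]
```

View pics/chk3.png

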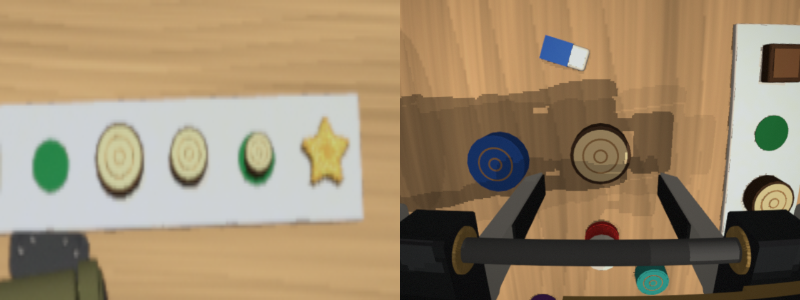

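The 52 mm slice is on its dot at (119,158). The 63 mm slice is centred between the fingers at (600,155). The blue disc's edge at x=528 and the jar at (602,240) are clear.

```bash
python3 -m creep '[[0.8,[0,0,4.5],0],[0.8,[0,0,8],0],[0.8,[0,0,9],0],[0.8,[0,0,9],0],[-1,[0,0,9],0],[-1,[0,0,9],0],[-1,[0,0,9],0],[-1,[0,0,9],0],[-1,[0,0,9],0],[-1,[0,0,9],0]]'
```

```text
clock: 15.65
eef_pos: [445.6, 98.8, 19.5]
eef_rot: [3.14, -0.0, 1.568]
wrist_force: [-0.7, -0.7, 8.0]
finger_gap: 62.4
finger_force: 25.0
```

Target (632.5,120.4): shift 187 mm in x and 21.6 mm in y.

```bash
python3 -m creep '[[-1,[0,0,-4],0],[-1,[0,0,-8],0],[-1,[0.6,4.7,-8],0],[-1,[1.2,9.4,-8],0],[-1,[1.8,14.1,-8],0],[-1,[2.2,18.7,-8],0],[-1,[2.2,18.7,-8],0],[-1,[2.2,18.7,-5],0],[-1,[2.2,18.7,-2],0],[-1,[2.2,18.7,-2],0],[-1,[2.2,18.7,-2],0]]'
```

```text
clock: 16.75
eef_pos: [631.8, 120.3, 39.4]
eef_rot: [3.142, -0.0, 1.568]
wrist_force: [0.6, 0.1, -0.2]
finger_gap: 62.6
finger_force: 25.0
```

```bash
python3 -m creep '[[-1,[0,0.05,0.8],0],[-1,[0,0.05,1.2],0],[-1,[0,0.05,1.2],0],[-1,[0,0.05,1.2],0],[0.65,[0,0.05,1.2],0],[0.65,[0,0.05,1.2],0],[0.65,[0,0.05,1.2],0],[0.65,[0,0.05,1.2],0],[0.65,[0,0.05,-3],0],[0.65,[0,0.05,-7],0],[0.65,[0,0.05,-9],0],[0.65,[0,0.05,-9],0]]'
python3 -m creep '[[0.65,[0,-5,0],0],[0.65,[0,-10,0],0],[0.65,[0,-15,0],0],[0.65,[0,-15,0],0],[0.65,[0,-15,0],0]]'
python3 - <<'E'
from h import *
p=manip.camera_params("top");t=manip.camera("top");sp=manip.camera_params("scene");sc=manip.camera("scene")
for n,q,im in(("top",p,t),("scene",sp,sc)):
    for c in blobs(im,(20,30,120),(36,110,255),60,4000):
        w=worldcircle(q,c,28)
        if 615<w[0]<665 and abs(w[1])<200: print(n,np.round(w,1))
a=cv2.resize(t[132:302,200:430],None,fx=2,fy=2); b=cv2.resize(sc[150:400,200:520],(320,250))
o=np.zeros((340,780,3),np.uint8);o[:,:460]=a;o[:250,460:]=b
cv2.imwrite("pics/final.png",o[:,:,::-1])
E
```

```text
clock: 17.95
eef_pos: [633.7, 120.5, 132.0]
eef_rot: [3.136, -0.001, 1.569]
wrist_force: [-0.7, -0.1, -0.5]
finger_gap: 77.4
finger_force: 0.0
clock: 18.45
eef_pos: [482.0, 120.7, 128.2]
eef_rot: [-3.141, 0.0, 1.569]
wrist_force: [0.8, 0.1, 0.2]
finger_gap: 77.5
finger_force: 0.0
top [ 644.4 -101.7   26.3   27.5]
top [641.  -27.4  36.8  37.2]
top [636.5  46.1  45.6  46.9]
top [640.7 118.3  38.9  59.8]
scene [ 642.5 -102.    26.6   26.8]
scene [638.8 -27.9  36.1  37.3]
scene [634.8  45.8  44.7  47.6]
scene [628.7 120.6  53.6  63.7]
```

View pics/final.png

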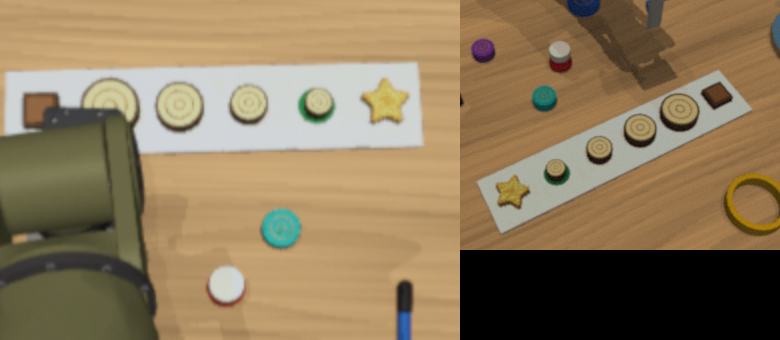

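All four slices lie flat on their dots in order. From the star at (385,100) they sit at (318,103), (249,103), (180,106) and (110,105), measured within about 2 mm except the partly hidden 63 mm one (about 4 mm in the clear view). The jar at (227,285) was not touched. The arm is clear, so I'm handing in.

```bash
python3 -c "
from cell import manip
print(manip.sign_off())"
```

```text
the job is handed in; nothing more can be done
None
```

The job is handed in after about 18.5 s on the robot clock: all four slices lie flat on their dots in order (30, 41, 52, 63 mm from the star), the paint jar was left untouched, and no verdict came back.

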